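# Point the changeover switch at the square terminal and press the test button

### The job

Put the battery module on the square terminal under test: with one finger, push the changeover switch's black arm round until its pointed end points at the middle of the square brass post and leave it there, then press the round button on the small grey box right in and let it go. Push the arm from one side only: it just sits on its spindle, so do not squeeze it or lift it, and do not press the button before the arm is set. Leave the loose things on the bench where they are.

Things in the scene. Friction and masses are not known exactly. Their poses are not given: they have to be found in the camera images.
- switch: the changeover switch: a flat grey plastic box, 255 x 340 mm, 40 mm high, fixed to the bench, with a black arm and three brass posts on top. Origin on the bench, straight below the arm's spindle (the turning axis, vertical); the box reaches from -80 to +175 mm along its x and +-170 mm along its y, z up. It stands anywhere within some cm and is turned up to 26 degrees either way
- pointer (a joint): turning angle of the arm about the vertical spindle, rad: 0 when the pointed end points along the switch's +x, growing anticlockwise seen from above, stops at -1.95 and +1.95. It turns stiffly (about 2 N at 80 mm from the spindle), has no clicks or spring and stays where it is left
- pointer_tip (a point): the pointed end of the black arm, on the arm's centre line half-way up, 105 mm from the spindle and 59 mm above the bench; x points outwards along the arm, y to the arm's left, z up. The arm is a level bar 18 mm wide, 46 to 72 mm above the bench (6 mm of air over the box), running from a round hub (42 mm across, 44 to 78 mm above the bench) to the point; on the other side of the hub a short rounded tail reaches 61 mm. The arm can be drawn up off its spindle and must not be
- flank_left: the left half of the arm's bar, lengthwise (its left flank, seen from the hub towards the point); origin on the spindle axis 40 mm above the bench, x along the arm to the point, z up
- flank_right: the right half of the arm's bar, lengthwise (its right flank); origin and axes as for the left half
- square_mid (a point): centre, half-way up, of the square brass post: 44 x 44 mm, 24 mm high, standing on the switch box (its middle 52 mm above the bench), 145 mm from the spindle. It takes any of the three post places, at 0 and +-1.3 rad about the spindle from the switch's x
- post_round: the round brass post, 32 mm across, 24 mm high, fixed on the switch box on another post place; origin at its foot. Not the target
- post_thin: the thin brass post, 12 mm across, 32 mm high on a 24 mm foot disc, fixed on the third post place; origin at its foot. Not the target
- test_button_top (a point): centre of the upper face of the round metal push button, 36 mm across, on a small grey box (85 x 85 mm, 45 mm high, fixed to the bench) which stands to the left or to the right of the switch; the face is 67 mm above the bench and 10 mm above the black collar (52 mm across) round it; pressed straight down
- test_button (a joint): travel of the button, m: 0 out, 0.006 fully in; a spring pushes it back, about 5 N when fully in
- meter: loose black hand-held meter lying flat, 150 x 75 mm, 34 mm high, on the side of the switch where the button box is not; origin under its centre. Leave alone
- nut: loose steel nut, 30 mm across, 14 mm high, standing on the switch box at its corner nearest the robot on the left; origin under its centre. Leave alone
- socket: loose steel socket, a cylinder 24 mm across, 32 mm high, standing on the switch box at its corner nearest the robot on the right; origin under its centre. Leave alone
- tape: loose roll of black tape lying flat, 96 mm across, 22 mm high. Leave alone
- jar: loose white jar with a black lid, 60 mm across, 75 mm high. Leave alone
- screwdriver: loose screwdriver with a black handle lying on the near left. Leave alone
- torch: loose metal torch standing upright, 32 mm across, 120 mm high. Leave alone
Mind the look-alikes: they are no part of the job. Leave any orange look-alike of the part that bears test_button_top alone.

How it is judged:
By the outcome, as a careful person would: the job done as asked, in the order asked, and still so for the second after the job is handed in, with the robot touching nothing.
It also fails if it takes over 56 s, if anything falls off the work surface, if the arm or the gripper's body presses on something with over 40 N, if the wrist force passes 120 N, or if a joint passes its speed limit or range.

### The arm

A 6-joint arm with a two-finger parallel gripper is mounted at the origin on the work surface. World frame = base frame: x ahead of the robot, y to its left, z up, the work surface at z = 0. Lengths are in m, angles in rad, forces in N, time in s.
With the tool pointing down it reaches from about 0.275 to 0.75 m from the base axis. Payload 10.2 kg.
Tool frame: the origin (TCP) lies midway between the tips of the shut fingers; the grasp point (between the pads) lies 19 mm behind it (env.hold_point_z is the distance from the TCP to the grasp point, in m); x points along the fingers, z is the direction in which the jaws open and shut, and the axes are right-handed (so a half turn about x gives the same grasp; the last joint's range is limited). The gripper opens to 85 mm and grips with 20 to 120 N. Pads are 22 mm wide; open, the fingers measure 114 mm over their backs; the gripper's body (76 mm by 85 mm) begins 54 mm behind the grasp point. The pads swing forward as they close: fully open they stand 13 mm farther back than shut.
Start: joints at [0.923, 0.313, 1.498, -0, 1.331, -0.223], TCP at [0.216, 0.478, 0.231] pointing down, gripper open.
Joint ranges: [-2.94, 2.94], [-0.97, 2.17], [0.19, 2.56], [-1.23, 4.37], [0.02, 3.11], [-2.88, 2.88]. Speed limits (rad/s): [2.39, 2.39, 3.01, 3.14, 3.14, 3.14].

### API

Orientations are given as a unit quaternion [x, y, z, w].
In Python, from bench import env, kinematics, monitor, eyes, job gives the robot as it stands. The module is installed in compiled form; this text tells all that it offers. Calls block until the motion is done:
- env.reach(position, orientation): joint-space move of the TCP to a pose.
- env.movel(position, velocity=0.15, frame=None, guard=None): straight line of the TCP; frame=None keeps the orientation; velocity is the mean speed in m/s. With guard (N) it stops when the force on the tool has changed by that much, and returns True; else False.
- env.set_joints(angles): joint-space move.
- env.release() and env.close_gripper(effort=None): open the fingers fully, or close them until they stop; effort is the grip in N (None keeps the last).
- env.hold(seconds).
- kinematics.ik(position, orientation): joint angles nearest the present ones, or None.
- monitor.sense(): the state.
- eyes.grab_frame(name): name is "scene" or "top" or "wrist"; returns a dict with "frame" (420x560x3 uint8, red, green, blue), "mtx" (3x3 intrinsics, pixels), "view" (4x4, takes a point from world to camera coordinates). Camera axes: x right, y down, z forward; pixel columns grow to the right and rows downward; lengths in m; the calibration is good to about 2 mm. A picture is of the moment at which its call begins. There is no depth.
A pose or a line that the arm cannot do raises env.MotionError and nothing moves.
- job.hand_in(): hands the job in, once; it reports no verdict.
The state is a dict: "clock": time; "joints": joint angles; "qvel": joint speeds; "joint_efforts": joint torques, N m; "position": TCP position; "ee_rot": TCP orientation; "contact_force": force on the tool from outside, world axes, zero at the start; "ft_torque": the same for the moment, N m; "finger_gap": opening from 0.0 (shut) to 1.0 (fully open).
Only numpy, scipy, OpenCV 4.12 (cv2) and the standard library are available. Lean on these libraries where they do the work, as an engineer would, in place of code of your own. Each camera call takes 0.05 s, during which the arm holds its last target.

## Working session

There is one attempt and no reset: what is moved stays moved. The work goes in short steps, each a Python script; the robot and the scene stay as the last script left them, time stands still between calls to the robot, and variables do not carry over. Pictures are saved under pics/ and viewed, and the job is handed in when it is done.

```bash
mkdir -p pics
python3 - <<'E'
from bench import env, kinematics, monitor, eyes, job
import cv2,numpy as np
for n in ("scene","top","wrist"):
    d=eyes.grab_frame(n); cv2.imwrite(f"pics/{n}0.png",d["frame"][:,:,::-1]); np.savez(f"pics/{n}0.npz",**d)
    print(n,np.round(d["mtx"],1).tolist(),np.round(d["view"],4).tolist())
s=monitor.sense(); print({k:np.round(v,3) for k,v in s.items()})
print(env.hold_point_z)
E
```

```text
scene [[432.0, 0.0, 278.6], [0.0, 432.0, 206.5], [0.0, 0.0, 1.0]] [[0.6697, 0.7425, -0.0103, -0.3417], [0.6181, -0.5651, -0.5465, -0.2885], [-0.4116, 0.3596, -0.8374, 1.2698], [0.0, 0.0, 0.0, 1.0]]
top [[540.8, 0.0, 285.6], [0.0, 540.8, 217.4], [0.0, 0.0, 1.0]] [[-0.0835, -0.9965, -0.0071, 0.0353], [-0.9752, 0.0832, -0.2049, 0.5213], [0.2048, -0.0102, -0.9787, 1.6215], [0.0, 0.0, 0.0, 1.0]]
wrist [[357.4, 0.0, 284.5], [0.0, 357.4, 205.9], [0.0, 0.0, 1.0]] [[0.4123, 0.9111, -0.0007, -0.5244], [0.8655, -0.3914, 0.3126, -0.0418], [0.2845, -0.1294, -0.9499, 0.3803], [0.0, 0.0, 0.0, 1.0]]
{'clock': np.float64(0.15), 'joints': array([ 0.923,  0.313,  1.498, -0.   ,  1.331, -0.223]), 'qvel': array([-0.001, -0.002, -0.003,  0.   , -0.002,  0.001]), 'joint_efforts': array([ 2.0000e-03, -4.1237e+01, -2.5980e+01, -0.0000e+00,  3.0000e-03,
       -0.0000e+00]), 'position': array([0.216, 0.478, 0.231]), 'ee_rot': array([-0.383,  0.594,  0.383,  0.594]), 'contact_force': array([ 0.07 ,  0.586, -0.297]), 'ft_torque': array([ 0.013, -0.001, -0.003]), 'finger_gap': np.float64(1.002)}
0.0187
```

View pics/top0.png

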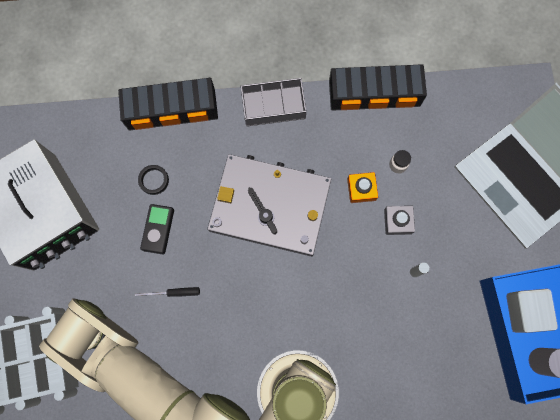

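View pics/scene0.png

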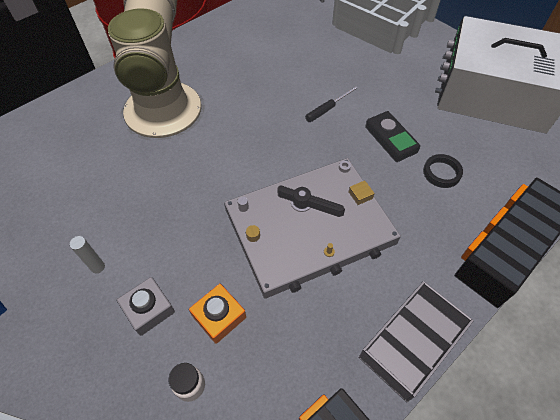

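View pics/wrist0.png

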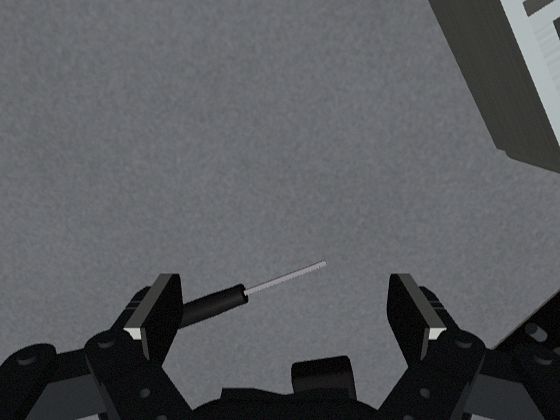

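The top view shows the switch hub near (265,215), with the arm pointing to about (251,190). The square post is at (226,195) on the left, the thin post at (277,174) and the round post at (313,215). The grey button box is at (401,218), and the orange look-alike is at (364,186). I'll enlarge both views to get precise pixel positions.

Run:
```python
import cv2
t=cv2.imread("pics/top0.png"); s=cv2.imread("pics/scene0.png")
cv2.imwrite("pics/topz.png",cv2.resize(t[145:265,200:340],None,fx=5,fy=5,interpolation=cv2.INTER_CUBIC))
cv2.imwrite("pics/topb.png",cv2.resize(t[160:250,340:440],None,fx=6,fy=6,interpolation=cv2.INTER_CUBIC))
cv2.imwrite("pics/scz.png",cv2.resize(s[150:300,220:410],None,fx=4,fy=4,interpolation=cv2.INTER_CUBIC))
cv2.imwrite("pics/scb.png",cv2.resize(s[270:340,110:250],None,fx=5,fy=5,interpolation=cv2.INTER_CUBIC))
```

```text
(no output)
```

View pics/topz.png

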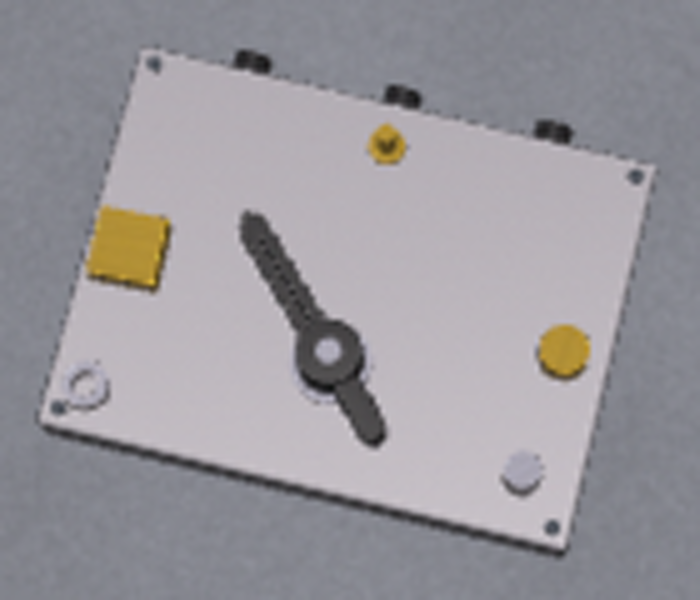

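View pics/topb.png

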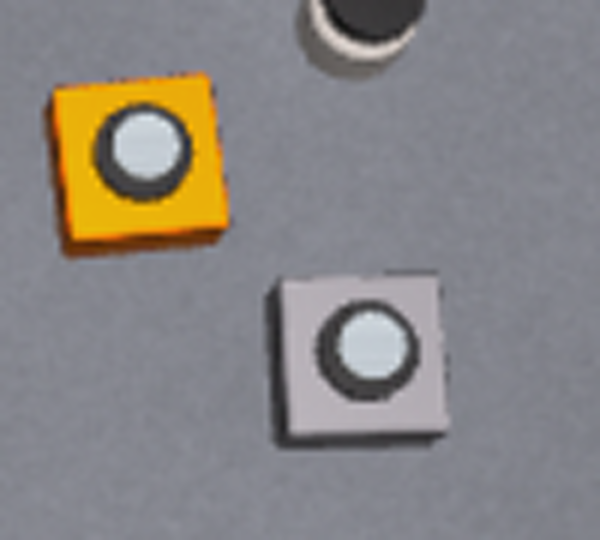

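View pics/scz.png

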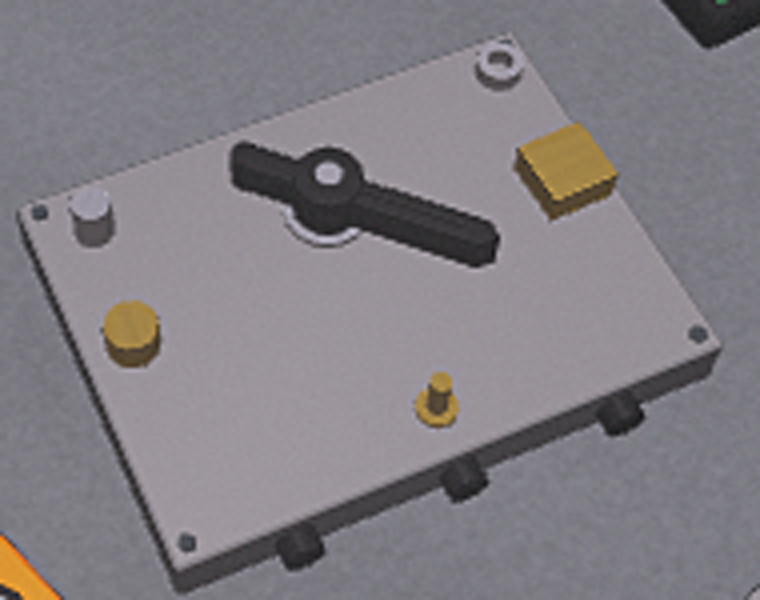

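View pics/scb.png

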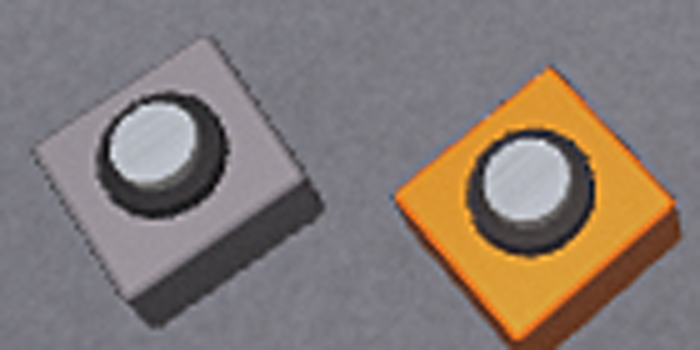

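```bash
cat > h.py <<'E'
import numpy as np,cv2
def P(d): return d["mtx"]@d["view"][:3]
def ld(n): return dict(np.load(f"pics/{n}.npz"))
def tri(d1,p1,d2,p2):
    X=cv2.triangulatePoints(P(d1),P(d2),np.array(p1,float).reshape(2,1),np.array(p2,float).reshape(2,1))[:,0]; return X[:3]/X[3]
def onz(d,p,z):
    M=P(d); u,v=p
    A=np.array([M[0]-u*M[2],M[1]-v*M[2]]); 
    xy=np.linalg.solve(A[:,:2],-(A[:,2]*z+A[:,3])); return np.r_[xy,z]
def proj(d,X):
    q=P(d)@np.r_[X,1]; return q[:2]/q[2]
E
python3 - <<'E'
from h import *
t,s=ld("top0"),ld("scene0")
# resize pixel centre: src=(dst+.5)/f-.5
T=lambda x,y:((x+.5)/5-.5+200,(y+.5)/5-.5+145)
S=lambda x,y:((x+.5)/4-.5+220,(y+.5)/4-.5+150)
TB=lambda x,y:((x+.5)/6-.5+340,(y+.5)/6-.5+160)
SB=lambda x,y:((x+.5)/5-.5+110,(y+.5)/5-.5+270)
pts={"hub":(T(328,349),S(328,173),.078),"round":(T(565,350),S(131,326),.064),"thin":(T(387,143),S(441,382),.072),
"sqA":(T(105,206),S(616,174),.064),"sqB":(T(170,222),S(552,205),.064),"sqC":(T(157,286),S(516,153),.064),"sqD":(T(88,272),S(575,125),.064),
"boxFL":(T(145,48),S(720,347),.04),"boxFR":(T(655,168),S(178,575),.04),"boxNR":(T(565,545),S(20,212),.04),"boxNL":(T(42,422),S(512,37),.04),
"tip":(T(254,212),S(494,232),.072),"tail":(T(374,444),S(236,148),.072),"btn":(TB(373,345),SB(152,142),.067)}
for k,(a,b,z) in pts.items():
    print(k,tri(t,a,s,b).round(4),onz(t,a,z).round(4),onz(s,b,z).round(4))
E
```

```text
hub [0.5323 0.0529 0.0772] [0.5321 0.0529 0.078 ] [0.5327 0.0527 0.078 ]
round [ 0.5237 -0.0922  0.0578] [ 0.5221 -0.0923  0.064 ] [ 0.5271 -0.0934  0.064 ]
thin [0.6658 0.0079 0.0609] [0.6613 0.0064 0.072 ] [0.6708 0.0055 0.072 ]
sqA [0.6394 0.1859 0.0606] [0.6381 0.185  0.064 ] [0.6411 0.1844 0.064 ]
sqB [0.627  0.1461 0.0542] [0.6243 0.1453 0.064 ] [0.6305 0.1403 0.064 ]
sqC [0.5867 0.1572 0.0547] [0.584  0.1559 0.064 ] [0.591  0.1522 0.064 ]
sqD [0.5982 0.1987 0.0569] [0.5966 0.1981 0.064 ] [0.6007 0.1935 0.064 ]
boxFL [0.75   0.1568 0.0327] [0.7473 0.1559 0.04  ] [0.7518 0.1529 0.04  ]
boxFR [ 0.6435 -0.1626  0.0279] [ 0.6399 -0.1617  0.04  ] [ 0.6478 -0.1648  0.04  ]
boxNR [ 0.4059 -0.0823  0.0331] [ 0.4048 -0.0823  0.04  ] [ 0.4104 -0.084   0.04  ]
boxNL [0.5118 0.2372 0.0307] [0.5092 0.235  0.04  ] [0.5172 0.2323 0.04  ]
tip [0.6239 0.0931 0.0759] [0.624  0.0922 0.072 ] [0.6236 0.0972 0.072 ]
tail [0.4743 0.0307 0.0629] [0.472  0.0296 0.072 ] [0.4801 0.0281 0.072 ]
btn [ 0.4914 -0.3648  0.0622] [ 0.4904 -0.364   0.067 ] [ 0.4941 -0.3645  0.067 ]
```

Triangulated points hold up against the given sizes: the box measures 0.251 × 0.337 m and the hub-to-square distance is 0.142 m. Heights come out within about 5–12 mm. The switch yaw is about -18.5°, so the arm must go to a world angle of about 56°. It is now at about 23°, so I'll push its right flank anticlockwise.

```bash
cat >> h.py <<'E'
from scipy.spatial.transform import Rotation as R
HUB=np.array([.5325,.0528])
def quat(th,sgn=1):   # jaws open perpendicular to direction th(deg)
    a=np.radians(th); z=sgn*np.array([-np.sin(a),np.cos(a),0]); x=np.array([0,0,-1.]); y=np.cross(z,x)
    return R.from_matrix(np.c_[x,y,z]).as_quat()
def pose(th,off,r=.078,z=.056):
    a=np.radians(th); u=np.array([np.cos(a),np.sin(a)]); n=np.array([-u[1],u[0]])
    return np.r_[HUB+r*u-off*n,z]
E
python3 - <<'E'
from h import *
from bench import env, kinematics, monitor, eyes, job
for sg in (1,-1):
    for th,off,z in ((23,.048,.16),(23,.048,.056),(40,.024,.056),(56,.024,.056)):
        j=kinematics.ik(pose(th,off,z=z),quat(th,sg)); print(sg,th,None if j is None else np.round(j,2))
    j=kinematics.ik([.4915,-.3645,.062],quat(-36+90,sg)); print(j)
print(monitor.sense()["clock"])
E
```

```text
1 23 [-0.12  0.59  1.27 -0.    1.28 -2.1 ]
1 23 [-0.12  0.7   1.37 -0.    1.07 -2.1 ]
1 40 [-0.05  0.68  1.41 -0.    1.05 -2.32]
1 56 [-0.02  0.67  1.44 -0.    1.04 -2.57]
None
-1 23 [-0.12  0.59  1.27 -0.    1.28  1.04]
-1 23 [-0.12  0.7   1.37 -0.    1.07  1.04]
-1 40 [-0.05  0.68  1.41 -0.    1.05  0.82]
-1 56 [-0.02  0.67  1.44 -0.    1.04  0.57]
[-8.29332373e-01  6.70524924e-01  1.40962717e+00 -4.44089210e-16
  1.06144056e+00 -2.01013842e-01]
0.15
```

Run:
```python
from h import *
from bench import env, kinematics, monitor, eyes, job
env.close_gripper()
env.reach(pose(23,.048,z=.16),quat(23,-1))
print(monitor.sense()["clock"],monitor.sense()["finger_gap"])
for n in ("wrist","scene","top"):
    d=eyes.grab_frame(n); cv2.imwrite(f"pics/{n}1.png",d["frame"][:,:,::-1]); np.savez(f"pics/{n}1.npz",**d)
```

```text
3.075 -0.0031943572162944902
```

View pics/wrist1.png

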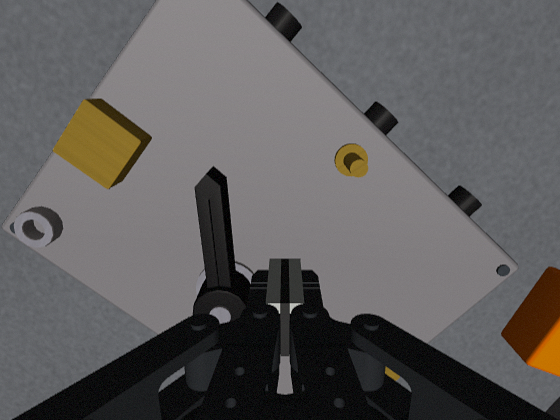

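View pics/scene1.png

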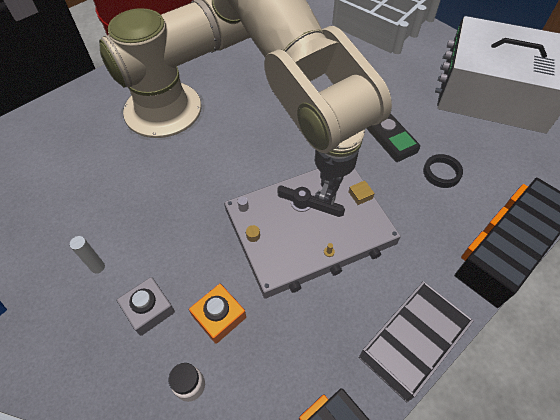

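Run:
```python
from h import *
d=ld("wrist1")
u=lambda t:np.array([np.cos(np.radians(t)),np.sin(np.radians(t))])
print("hub",proj(d,np.r_[HUB,.078]).round(1))
for t in (21,22,23,24): print(t,proj(d,np.r_[HUB+.105*u(t),.072]).round(1),proj(d,np.r_[HUB+.105*u(t),.059]).round(1))
c=HUB+.145*u(56); e=u(56); n=np.array([-e[1],e[0]])
for a,b in ((1,1),(1,-1),(-1,-1),(-1,1)): print("sq",proj(d,np.r_[c+.022*(a*e+b*n),.064]).round(1))
print("fingertip",proj(d,pose(23,.048,z=.16)).round(1))
im=d["frame"][:,:,::-1].copy()
cv2.imwrite("pics/w1z.png",cv2.resize(im[80:340,30:310],None,fx=2.3,fy=2.3,interpolation=cv2.INTER_CUBIC))
# square top corners measured
q=[onz(d,p,.064) for p in ((95,99),(151,138),(109,188),(55,147))]
print(np.round(q,4)); m=onz(d,(220,316),.078); print("hubw",m.round(4)); print("ang", np.degrees(np.arctan2(*(np.mean(q,0)-np.r_[HUB,0])[1::-1])))
```

```text
hub [219.2 315.3]
21 [217.5 174.6] [220.8 170.3]
22 [214.7 174.5] [218.2 170.2]
23 [211.9 174.5] [215.5 170.2]
24 [209.2 174.5] [212.9 170.2]
sq [ 47.2 137.4]
sq [97.  99.9]
sq [141.4 156.9]
sq [ 92.6 191.1]
fingertip [284.2 277.5]
[[0.6442 0.1802 0.064 ]
 [0.6343 0.1401 0.064 ]
 [0.5897 0.1571 0.064 ]
 [0.6034 0.1975 0.064 ]]
hubw [0.5322 0.052  0.078 ]
ang 53.63025932521324
```

View pics/w1z.png

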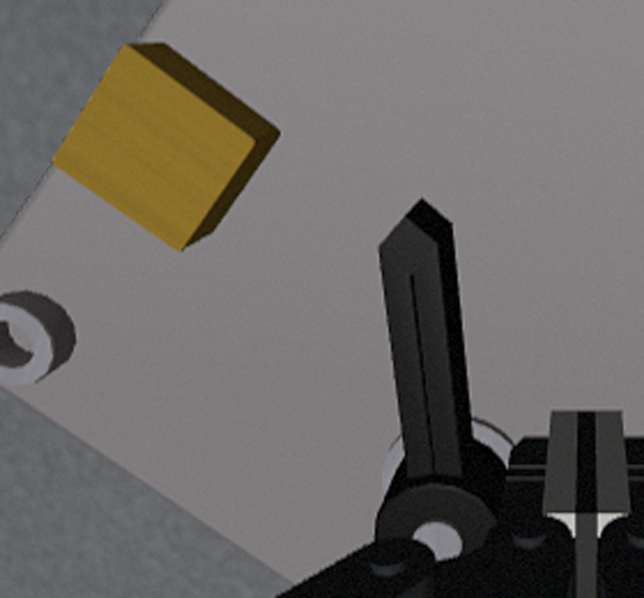

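```bash
cat >> h.py <<'E'
U=lambda t:np.array([np.cos(np.radians(t)),np.sin(np.radians(t))])
E
python3 - <<'E'
from h import *
d=ld("wrist1")
Z=lambda x,y:((x+.5)/2.3-.5+30,(y+.5)/2.3-.5+80)
q=[onz(d,Z(*p),.064) for p in ((127,44),(256,143),(182,250),(54,161))]
print(np.round(q,4)); c=np.mean(q,0); h=onz(d,Z(437,540),.078)
print(c,h,np.degrees(np.arctan2(*(c-h)[1::-1])),np.linalg.norm((c-h)[:2]))
a,b=onz(d,Z(412,275),.072),onz(d,Z(432,475),.072); print(a,b,np.degrees(np.arctan2(*(a-b)[1::-1])),np.degrees(np.arctan2(*(a-h)[1::-1])))
for p in ((380,247),(421,200),(438,240)): x=onz(d,Z(*p),.072); print(x, np.linalg.norm((x-h)[:2]))
im=d["frame"][:,:,::-1]
g=cv2.convertScaleAbs(im[155:300,180:260],alpha=3)
cv2.imwrite("pics/w1y.png",cv2.resize(g,None,fx=4,fy=4,interpolation=cv2.INTER_NEAREST))
E
```

```text
[[0.6417 0.1862 0.064 ]
 [0.6292 0.1455 0.064 ]
 [0.5894 0.1571 0.064 ]
 [0.6011 0.1982 0.064 ]]
[0.61533582 0.17175324 0.064     ] [0.53334772 0.05267329 0.078     ] 55.45207961674312 0.14457552862617465
[0.61207757 0.09000636 0.072     ] [0.55125682 0.06193465 0.072     ] 24.775600479869585 25.369935094494725
[0.61649263 0.10140877 0.072     ] 0.09637542314462692
[0.63431467 0.09507433 0.072     ] 0.10950878123561447
[0.62510166 0.08658299 0.072     ] 0.09781949432065155
```

View pics/w1y.png

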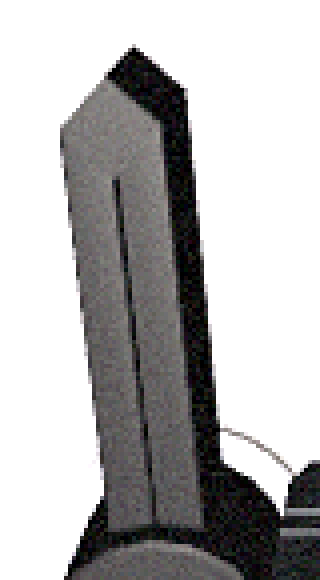

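```bash
cat >> h.py <<'E'
def shot(n,suf):
    from bench import eyes
    d=eyes.grab_frame(n); cv2.imwrite(f"pics/{n}{suf}.png",d["frame"][:,:,::-1]); np.savez(f"pics/{n}{suf}.npz",**d); return d
E
python3 - <<'E'
from h import *
from bench import env, kinematics, monitor, eyes, job
env.movel(pose(23,.048,z=.056),velocity=.08,guard=8)
env.movel(pose(25,.026),velocity=.05,frame=quat(25,-1))
for th in range(28,47,3):
    env.movel(pose(th,.024),velocity=.05,frame=quat(th,-1))
s=monitor.sense(); print(s["clock"],s["position"],s["contact_force"])
shot("wrist",2); shot("scene",2)
E
```

```text
7.0917 [0.60394235 0.09221729 0.05603013] [ 0.15104162  0.02927672 -0.68714934]
```

View pics/wrist2.png

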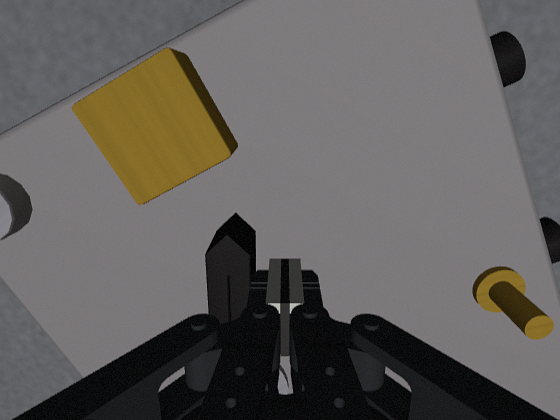

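View pics/scene2.png

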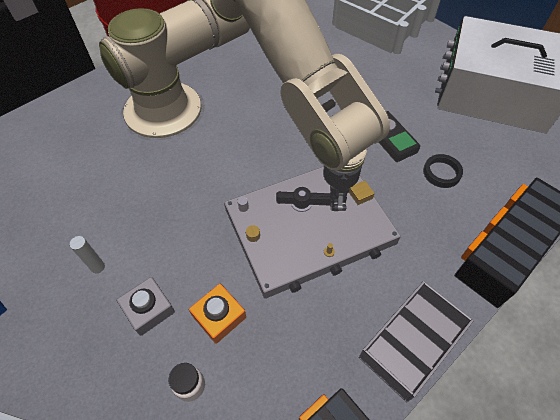

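```bash
cat >> h.py <<'E'
def crop(suf,x0,y0,w,h,f,alpha=3):
    im=cv2.imread(f"pics/wrist{suf}.png")[y0:y0+h,x0:x0+w]
    cv2.imwrite(f"pics/wc{suf}.png",cv2.resize(cv2.convertScaleAbs(im,alpha=alpha),None,fx=f,fy=f,interpolation=cv2.INTER_NEAREST))
E
python3 - <<'E'
from h import *
crop(2,190,200,110,130,5)
E
```

```text
(no output)
```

View pics/wc2.png

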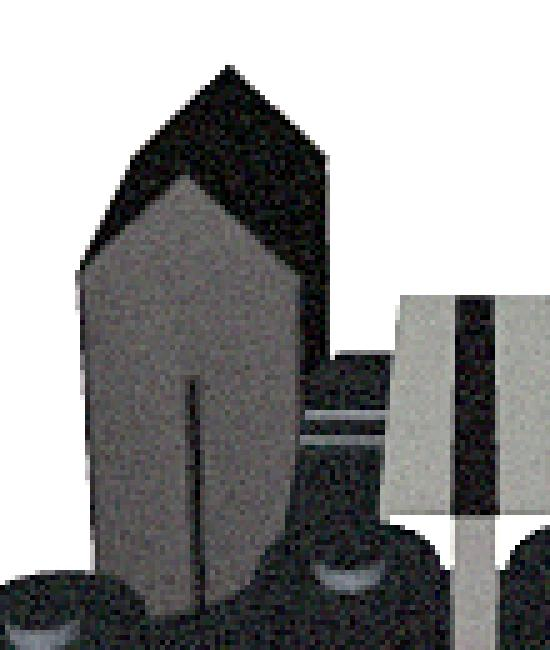

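Run:
```python
from h import *
d=ld("wrist2")
ap=onz(d,(226.9,235),.072); print("apex",ap.round(4),np.linalg.norm(ap[:2]-HUB),np.degrees(np.arctan2(*(ap[:2]-HUB)[::-1])))
g1,g2=onz(d,(228.2,276),.072),onz(d,(230.5,321),.072); print(np.degrees(np.arctan2(*(g1-g2)[1::-1])))
for t in (42,44,46,48): print(t,proj(d,np.r_[HUB+.105*U(t),.072]).round(1))
crop(2,60,35,190,180,4,1.5)
```

```text
apex [0.6077 0.1261 0.072 ] 0.10498489506443093 44.288928921597034
45.62950772559414
42 [237.8 235.4]
44 [228.3 235. ]
46 [218.7 234.9]
48 [209.2 235. ]
```

View pics/wc2.png

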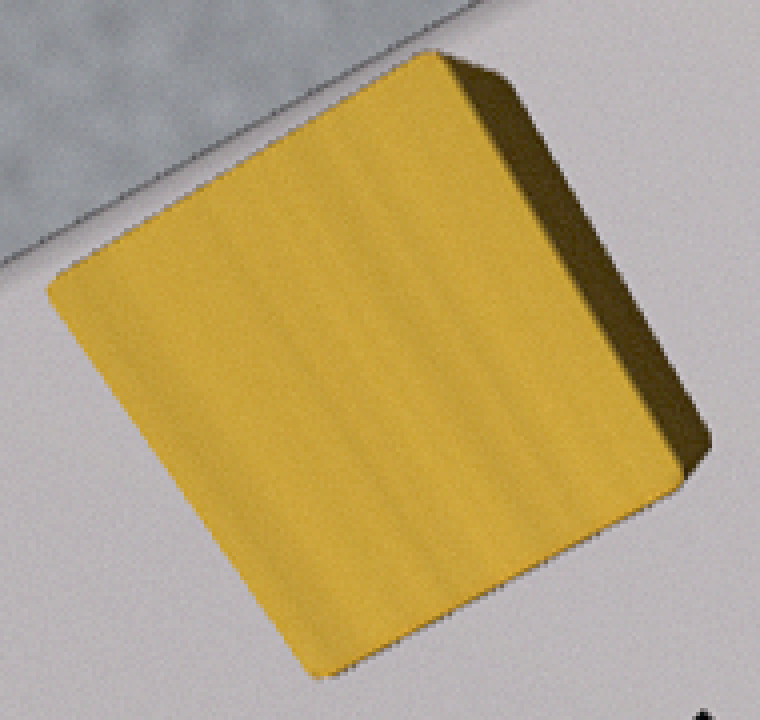

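Run:
```python
from h import *
from bench import env, kinematics, monitor, eyes, job
d=ld("wrist2")
q=[onz(d,((x+.5)/4-.5+60,(y+.5)/4-.5+35),.064) for x,y in ((437,46),(685,487),(319,682),(46,288))]
c=np.mean(q,0); print(c,np.degrees(np.arctan2(*(c[:2]-HUB)[::-1])),np.linalg.norm(c[:2]-HUB))
for th in (49,52,54.5):
    env.movel(pose(th,.024),velocity=.04,frame=quat(th,-1))
s=monitor.sense(); print(s["clock"],s["position"],s["contact_force"])
shot("wrist",3)
crop(3,190,200,110,130,5)
```

```text
[0.61506666 0.17232009 0.064     ] 55.36257380892524 0.1452663240736584
7.9583 [0.59733468 0.1022996  0.05600533] [-0.40822038 -0.48697909  0.1683715 ]
```

View pics/wc3.png

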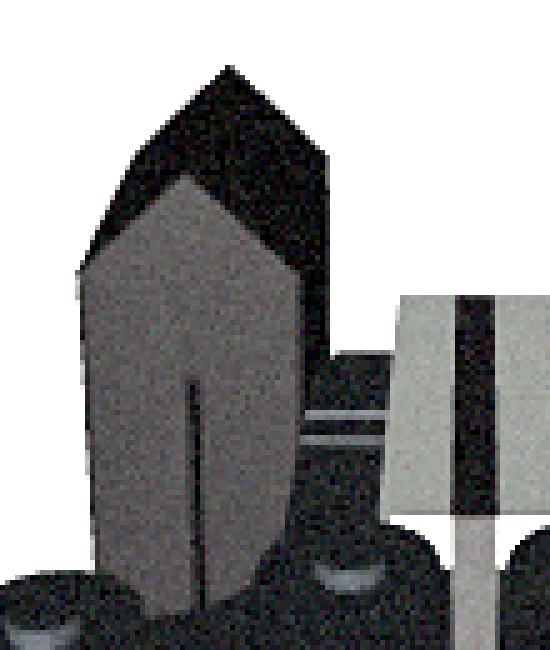

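View pics/wrist3.png

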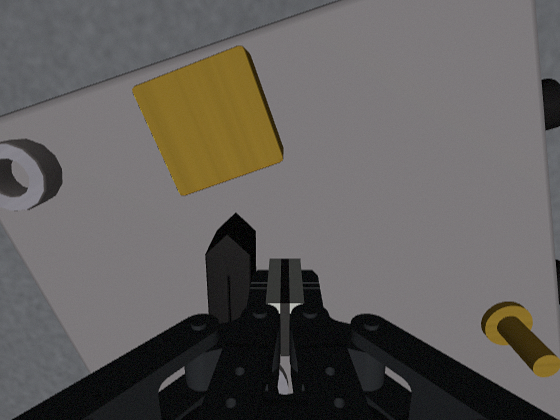

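Run:
```python
from h import *
from bench import env, kinematics, monitor, eyes, job
env.movel(pose(56.3,.024),velocity=.03,frame=quat(56.3,-1))
env.hold(.1)
env.movel(pose(54.3,.035),velocity=.06)
env.movel(pose(54.3,.048,z=.17),velocity=.12)
s=monitor.sense(); print(s["clock"],s["position"],s["contact_force"])
shot("wrist",4); crop(4,100,0,280,340,2.3/1.3,1.8)
```

```text
9.85 [0.61660561 0.08822048 0.16914423] [-0.13987033  0.50122589 -0.33732033]
```

View pics/wrist4.png

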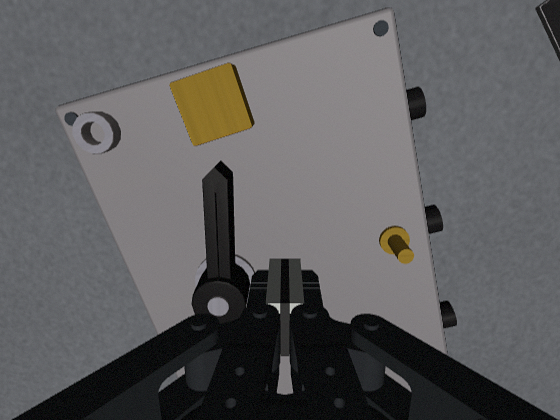

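Run:
```python
from h import *
import shutil
crop(4,190,150,60,175,4,3); shutil.copy("pics/wc4.png","pics/wc4a.png")
crop(4,160,55,105,100,6,1.5)
```

```text
(no output)
```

View pics/wc4a.png

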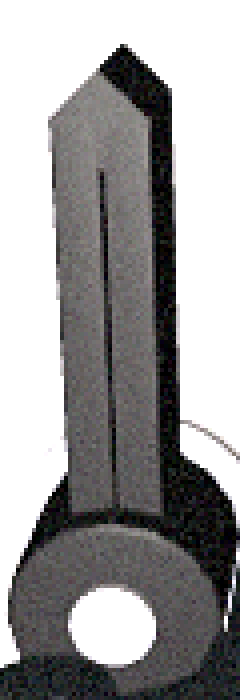

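View pics/wc4.png

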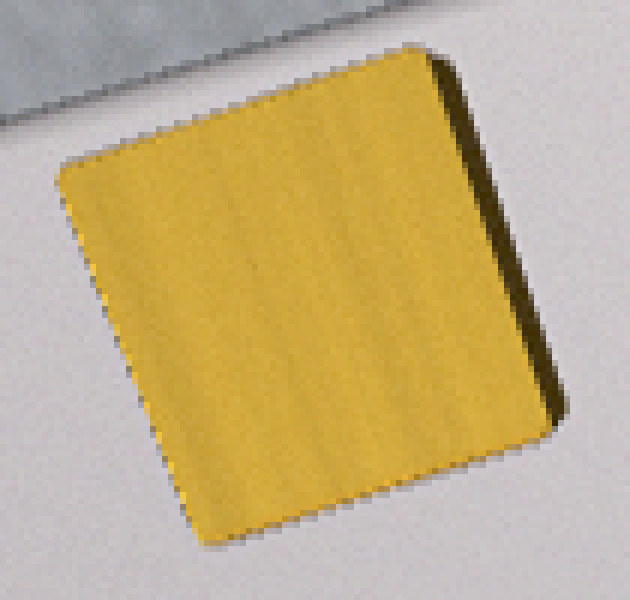

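Run:
```python
from h import *
d=ld("wrist4")
q=[onz(d,((x+.5)/6-.5+160,(y+.5)/6-.5+55),.064) for x,y in ((427,43),(553,437),(204,549),(55,170))]
c=np.mean(q,0)[:2]; h=onz(d,(217.8,306.1),.078)[:2]; ap=onz(d,(214.7,167.3),.072)[:2]
g1,g2=onz(d,(215.3,192.2),.072)[:2],onz(d,(218.2,279.1),.072)[:2]
A=lambda v:np.degrees(np.arctan2(v[1],v[0]))
print("c",c,"h",h,"ap",ap,np.linalg.norm(ap-h),np.linalg.norm(c-h))
print("target",A(c-h),A(c-HUB)," arm",A(ap-h),A(ap-HUB),A(g1-g2), "tip->sq",A(c-ap),"lateral miss",np.cross(ap-h,c-h)/np.linalg.norm(ap-h))
```

```text
c [0.61516378 0.17245575] h [0.53251536 0.05157723] ap [0.59387484 0.13814599] 0.10610906820248088 0.14643216090699943
target 55.63836436910095 55.36147216194408  arm 54.67118627696659 54.278963631557225 54.66061186721894 tip->sq 58.180721400981504 lateral miss 0.0024717222328525914<stdin>:8: DeprecationWarning: Arrays of 2-dimensional vectors are deprecated. Use arrays of 3-dimensional vectors instead. (deprecated in NumPy 2.0)
```

The arm stands at about 54.6° and the target is about 55.5–56°, so I'll give it a final nudge of about 1.1°.

Run:
```python
from h import *
from bench import env, kinematics, monitor, eyes, job
Q=quat(57.4,-1)
env.movel(pose(54.3,.040,z=.056),velocity=.1,frame=Q,guard=8)
env.movel(pose(57.4,.032),velocity=.06)
env.movel(pose(57.4,.024),velocity=.02)
env.hold(.1)
env.movel(pose(55.4,.035),velocity=.06)
env.movel(pose(55.4,.048,z=.17),velocity=.12)
s=monitor.sense(); print(s["clock"],s["position"],s["contact_force"])
shot("wrist",5); 
import shutil
crop(5,190,150,60,175,4,3); shutil.copy("pics/wc5.png","pics/wc5a.png")
crop(5,150,45,120,110,6,1.5)
```

```text
13.6917 [0.61588058 0.0897872  0.16914098] [-0.17246174  0.1085086   0.17414406]
```

View pics/wc5a.png

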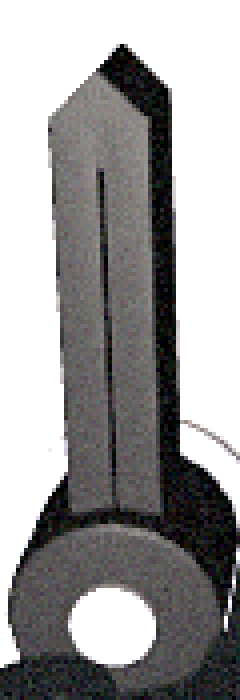

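View pics/wc5.png

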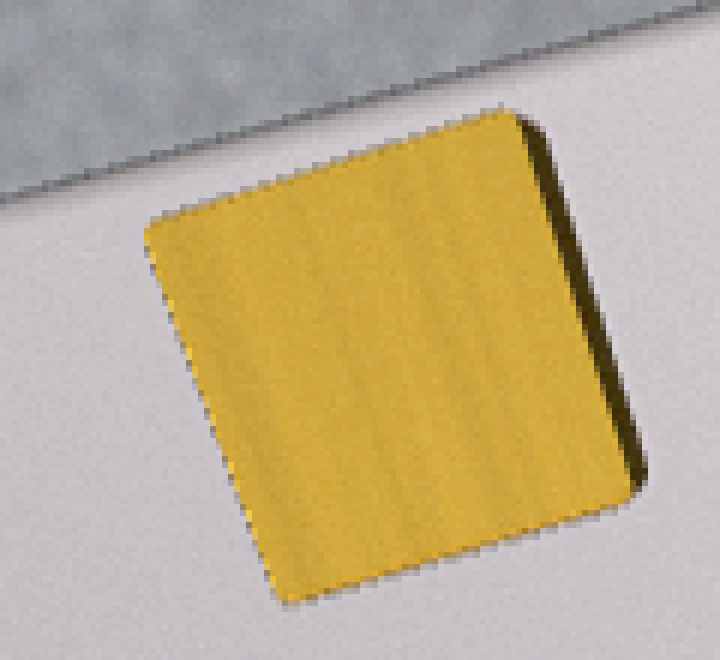

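Run:
```python
from h import *
from bench import env, kinematics, monitor, eyes, job
d=ld("wrist5")
q=[onz(d,((x+.5)/6-.5+150,(y+.5)/6-.5+45),.064) for x,y in ((513,107),(637,498),(282,608),(145,227))]
c=np.mean(q,0)[:2]; h=onz(d,(217.8,306.1),.078)[:2]; ap=onz(d,(214.3,167.2),.072)[:2]
g1,g2=onz(d,(214.7,192.2),.072)[:2],onz(d,(218.2,278.5),.072)[:2]
A=lambda v:np.degrees(np.arctan2(v[1],v[0]))
print("target",A(c-h),A(c-HUB)," arm",A(ap-h),A(ap-HUB),A(g1-g2))
# to button hover
B=np.array([.4915,-.3645])
env.movel(pose(55.4,.048,z=.22),velocity=.2)
env.reach([B[0],B[1],.20],quat(54,-1))
s=monitor.sense(); print(s["clock"],s["position"])
shot("wrist",6); shot("top",6); shot("scene",6)
t=cv2.imread("pics/top6.png"); cv2.imwrite("pics/top6z.png",cv2.resize(t[145:265,200:340],None,fx=5,fy=5,interpolation=cv2.INTER_CUBIC))
```

```text
target 55.67146560253476 55.38789650978825  arm 55.91796934280175 55.528092335308 56.12667688064217
15.8667 [ 0.49211648 -0.36364133  0.20003228]
```

View pics/wrist6.png

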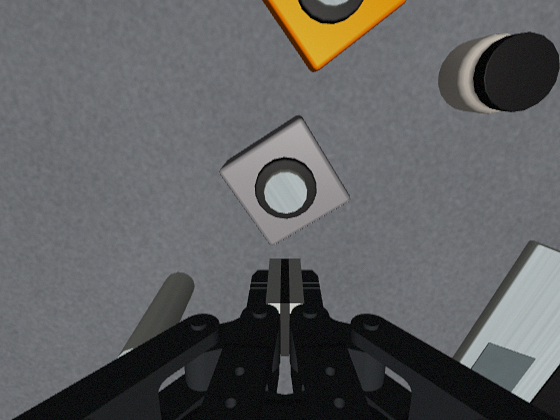

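View pics/top6z.png

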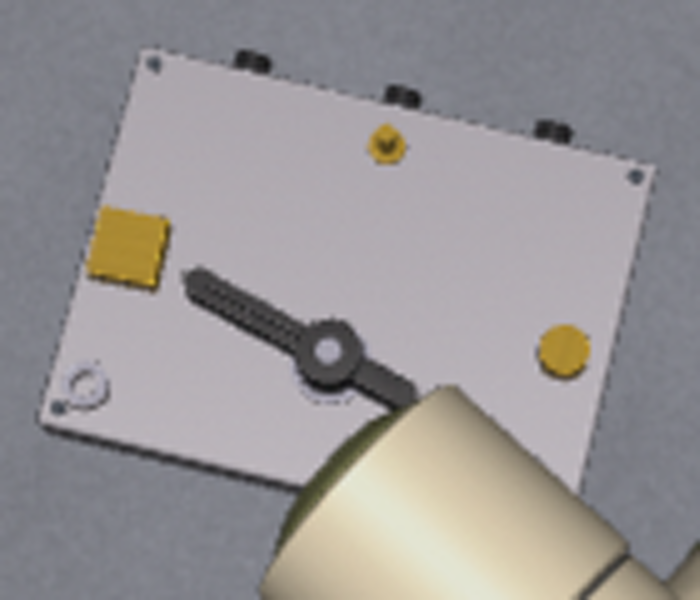

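View pics/scene6.png

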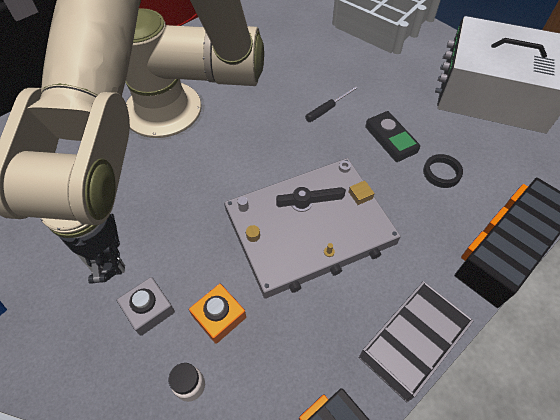

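Run:
```python
from h import *
d=ld("wrist6"); t=ld("top0"); s=ld("scene0")
print(onz(d,(285.3,193.5),.067), tri(d,(285.3,193.5),t,(402,217.3)), tri(d,(285.3,193.5),s,(140.2,298.2)))
print("torch",onz(t,(424.5,267),.12),onz(s,(78,241),.12))
crop(6,215,110,140,140,5,1)
```

```text
[ 0.49364227 -0.36472261  0.067     ] [ 0.49179671 -0.36720728  0.05605464] [ 0.49365707 -0.36468263  0.06538538]
torch [ 0.3271968  -0.39885542  0.12      ] [ 0.32890467 -0.39307048  0.12      ]
```

View pics/wc6.png

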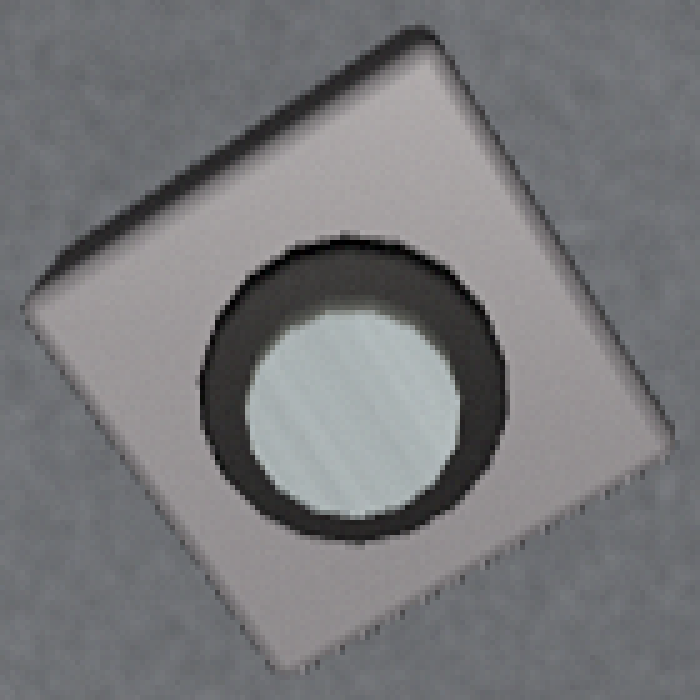

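Run:
```python
from h import *
from bench import env, kinematics, monitor, eyes, job
B=[.493,-.3648]
env.movel(B+[.085],velocity=.1,guard=10)
r=env.movel(B+[.055],velocity=.015,guard=14)
s=monitor.sense(); print(r,s["clock"],s["position"],s["contact_force"])
env.hold(.2); s=monitor.sense(); print(s["position"],s["contact_force"])
shot("scene",7)
env.movel(B+[.09],velocity=.06)
s=monitor.sense(); print(s["clock"],s["position"],s["contact_force"])
im=cv2.imread("pics/scene7.png"); cv2.imwrite("pics/s7.png",cv2.resize(im[240:340,80:220],None,fx=5,fy=5,interpolation=cv2.INTER_CUBIC))
```

```text
True 18.8 [ 0.49301824 -0.36483198  0.06104305] [-2.56353944  1.9555805   5.83283393]
[ 0.49303921 -0.36483239  0.06106096] [-2.37320597  0.63258099  6.46825276]
19.6917 [ 0.4928765  -0.36466528  0.0898017 ] [-0.07924465  0.20147235  0.07000067]
```

View pics/s7.png

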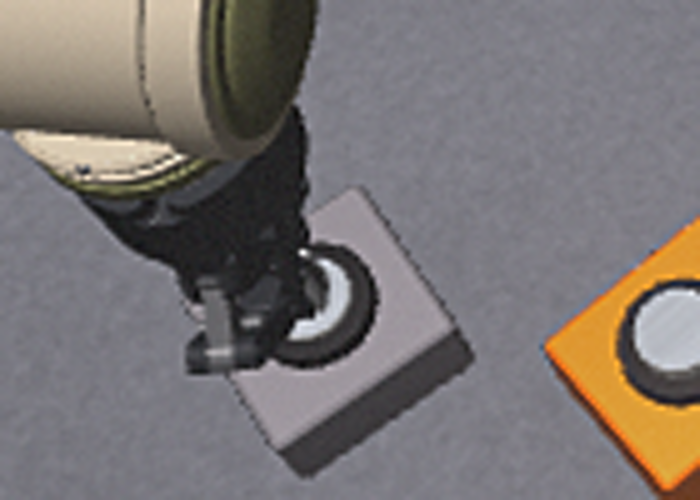

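Run:
```python
from h import *
from bench import env, kinematics, monitor, eyes, job
env.movel([.493,-.3648,.20],velocity=.15)
shot("scene",8); shot("wrist",8); shot("top",8)
d,e=[cv2.imread(f"pics/{n}.png").astype(int) for n in ("top6","top8")]
print(np.abs(d-e).max(2)[145:225,200:340].max(), monitor.sense()["clock"])
d,e=[cv2.imread(f"pics/{n}.png").astype(int) for n in ("wrist6","wrist8")]
print(np.abs(d-e).max(2)[100:250,215:355].max())
```

```text
69 20.725
124
```

View pics/scene8.png

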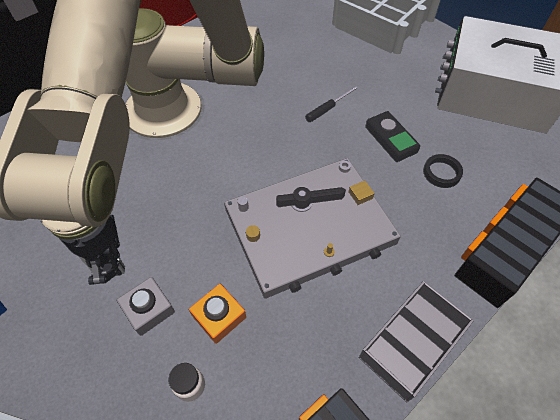

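Run:
```python
from h import *
for n in ("top","scene"):
    d,e=[cv2.imread(f"pics/{n}{k}.png").astype(int) for k in (6,8)]
    m=np.abs(d-e).max(2)
    ys,xs=np.where(m>30); print(n,len(xs),list(zip(xs,ys,m[ys,xs]))[:40])
t=cv2.imread("pics/top8.png"); cv2.imwrite("pics/top8z.png",cv2.resize(t[145:265,200:340],None,fx=5,fy=5,interpolation=cv2.INTER_CUBIC))
```

```text
top 436 [(np.int64(423), np.int64(156), np.int64(35)), (np.int64(434), np.int64(156), np.int64(34)), (np.int64(433), np.int64(158), np.int64(38)), (np.int64(423), np.int64(159), np.int64(38)), (np.int64(422), np.int64(160), np.int64(37)), (np.int64(425), np.int64(167), np.int64(35)), (np.int64(422), np.int64(170), np.int64(41)), (np.int64(407), np.int64(171), np.int64(39)), (np.int64(411), np.int64(172), np.int64(41)), (np.int64(406), np.int64(175), np.int64(42)), (np.int64(407), np.int64(176), np.int64(43)), (np.int64(464), np.int64(181), np.int64(41)), (np.int64(411), np.int64(182), np.int64(40)), (np.int64(460), np.int64(182), np.int64(40)), (np.int64(460), np.int64(183), np.int64(31)), (np.int64(405), np.int64(189), np.int64(33)), (np.int64(406), np.int64(189), np.int64(46)), (np.int64(413), np.int64(189), np.int64(60)), (np.int64(404), np.int64(190), np.int64(33)), (np.int64(407), np.int64(190), np.int64(54)), (np.int64(409), np.int64(190), np.int64(37)), (np.int64(413), np.int64(190), np.int64(38)), (np.int64(415), np.int64(190), np.int64(37)), (np.int64(416), np.int64(190), np
[... 1830 characters left out ...]
, np.int64(24), np.int64(44)), (np.int64(201), np.int64(24), np.int64(48)), (np.int64(50), np.int64(25), np.int64(35)), (np.int64(202), np.int64(26), np.int64(45)), (np.int64(50), np.int64(27), np.int64(44)), (np.int64(203), np.int64(28), np.int64(78)), (np.int64(204), np.int64(28), np.int64(35)), (np.int64(248), np.int64(29), np.int64(40)), (np.int64(204), np.int64(30), np.int64(84)), (np.int64(205), np.int64(30), np.int64(32)), (np.int64(49), np.int64(31), np.int64(38)), (np.int64(49), np.int64(32), np.int64(42)), (np.int64(249), np.int64(32), np.int64(40)), (np.int64(250), np.int64(33), np.int64(84)), (np.int64(49), np.int64(34), np.int64(49)), (np.int64(206), np.int64(34), np.int64(65))]
```

View pics/top8z.png

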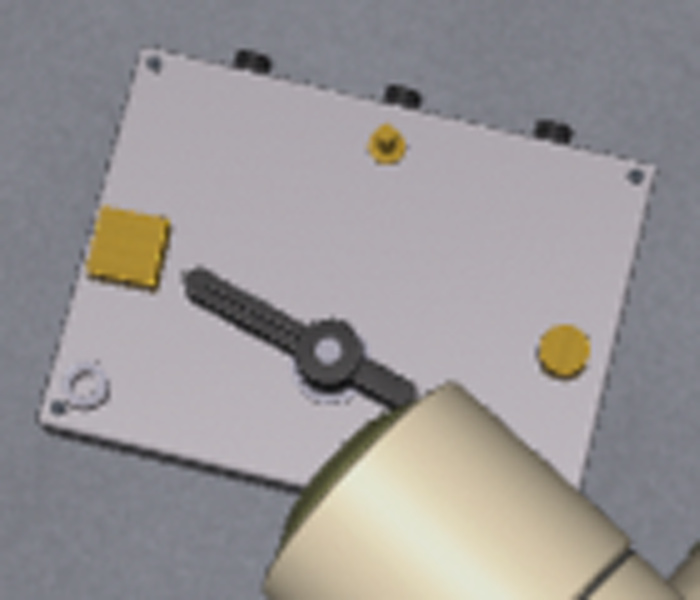

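The arm hasn't moved since it was set, the button has sprung back out, and the image differences I listed lie on the robot. I'm handing in.

Run:
```python
from bench import job,monitor
job.hand_in(); print(monitor.sense()["clock"])
```

```text
the job is handed in; nothing more can be done
the job is handed in; nothing more can be done
```

The changeover arm now points at the middle of the square brass post. I then pressed the button on the grey box and let it go, and handed the job in at about 21 s of the 56 s allowed.

- **Arm:** I pushed its right flank only, with the shut gripper, in one push and a small final nudge. My last wrist-camera check put the arm at 55.5–56.1° and the square post at 55.4–55.7°, or about 56° worked out from the box edges. A top view after the button press showed the arm unchanged.
- **Button:** I pressed it once, after the arm was set. The force guard tripped at 14 N with the fingertips at 61.0 mm, which matches the full 6 mm of travel. The force then held at about 6.5 N, above the 5 N spring. The last picture shows the button out again, but there was no direct reading of its travel.
- **Checks that disagreed:** Heights measured from the fixed cameras came out mostly 4–12 mm lower than the text, so I used the stated heights. The wrist camera and the top camera put the button's height 11 mm low; the wrist and the scene camera put it within 2 mm.
- **Loose things:** The loose things I could see in the last scene picture are where they were. I did not look separately at every one.

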